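# Hold a setting square in the corner of a label jig

### The job

Lift the lid off the wooden case by its knob and set it down flat, right way up, on the bench. Take the setting square out of the case, lay it flat on the jig's plate and press its outer corner into the corner of the two low fences until both of its outer faces touch them along their length, then finish while still gripping it and pressing it square against both fences, so that the fence screws can be tightened. Leave everything else on the bench where it stands.

Things in the scene. Friction and masses are not known exactly. Their poses are not given: they have to be found in the camera images.
- lid: loose wooden lid, a shallow box open below, 190 (x) x 150 (y) mm, top face 34 mm above its origin (centre of its underside, z up; 0 above the bench when laid flat on it). On the case its origin is 11 mm over the bench, a 4 mm lip reaching inside the tray. 0.2 to 0.4 kg. A round knob, 28 mm across, stands on its middle, 44 to 66 mm above the origin, on a thinner 10 mm tall neck
- lid_knob (a point): middle of the lid's knob, 55 mm above the lid's origin, on its axis
- case: fixed low wooden tray under the lid, 190 (x) x 150 (y) x 15 mm, walls 6 mm, inner floor 5 mm above its origin (centre of its underside, on the bench). Case and jig stand left and right of the bench's middle and may swap sides; the bench between them is clear for at least 240 mm in y, for x from 0.45 to 0.69
- square: L-shaped aluminium setting square lying flat in the case under the lid, 26 mm thick, legs 18 mm wide, 0.2 to 0.35 kg. Origin: outer corner of the L, on the underside. Long leg 130 mm along +x, short leg 80 mm along +y (from the outer corner), z up. Outer faces: planes y = 0 (long) and x = 0 (short). Within 45 degrees of the heading it needs on the jig
- square_grip (a point): point on the square's top face, midway across the long leg, 45 mm from the outer corner: close to its centre of mass, a place to grip across the leg (18 mm)
- jig: fixed steel plate, 200 (x) x 150 (y) x 12 mm, origin at the centre of its underside on the bench; on it two low aluminium fences, rising 9 mm above the plate, form an inner right-angled corner. The square stands 17 mm higher than the fences, so fingers that grip only its upper part (tips 11 mm or more above the plate) pass over them
- corner (a point): inner corner of the two fences, at the plate's top face (12 mm over the bench); axes as the jig's. The long fence runs along +x from it, the short fence along +y; the square belongs in the quarter +x, +y, its outer corner (its origin) at this point, its axes along the jig's
- fence_long: long fence of the jig, a fixed rigid bar 164 x 14 x 9 mm; origin at the corner; its inner face is the plane y = 0 and looks to +y, reaching 150 mm along +x
- fence_short: short fence of the jig, a fixed rigid bar 14 x 100 x 9 mm; origin at the corner; its inner face is the plane x = 0 and looks to +x, reaching 100 mm along +y
- beaker: open glass beaker, 68 mm across, 85 mm tall, upright, past the middle of the bench; origin at the centre of its underside; not to be disturbed
- jar_a: amber sample jar, 52 mm across, 70 mm tall, upright; origin at the centre of its underside; not to be disturbed
- jar_b: white sample jar, 52 mm across, 70 mm tall, upright; origin at the centre of its underside; not to be disturbed
- dish: white ceramic dish, 84 mm across, 25 mm tall; origin at the centre of its underside; not to be disturbed
- weight: brass knobbed weight, 38 mm across, 54 mm tall, upright; origin at the centre of its underside; not to be disturbed
- calculator: grey pocket calculator lying flat, 110 x 65 x 14 mm, between the robot and the middle of the bench; origin at the centre of its underside; not to be disturbed
Mind the look-alikes: they are no part of the job. What is shaped like the jig but red is not meant. Of the things shaped like the lid, the wooden one is meant.

How it is judged:
By the outcome, as a careful person would: the job done as asked, in the order asked, and still so for the second after the job is handed in, while the arm keeps its last pose, push and grip.
It also fails if it takes over 67 s, if anything falls off the work surface, if the arm or the gripper's body presses on something with over 40 N, if the wrist force passes 120 N, or if a joint passes its speed limit or range.

### The arm

A 6-joint arm with a two-finger parallel gripper is mounted at the origin on the work surface. World frame = base frame: x ahead of the robot, y to its left, z up, the work surface at z = 0. Lengths are in mm, angles in degrees, forces in N, time in s.
With the tool pointing down it reaches from about 350 to 850 mm from the base axis. Payload 8.1 kg.
Tool frame: the origin (TCP) lies midway between the tips of the shut fingers; the grasp point (between the pads) lies 19 mm behind it; z points along the fingers, y is the line along which they close (so a half turn about z gives the same grasp; the last joint's range is limited). The gripper opens to 85 mm and grips with 20 to 120 N. Pads are 22 mm wide; open, the fingers measure 114 mm over their backs; the gripper's body (76 mm by 85 mm) begins 54 mm behind the grasp point. The pads swing forward as they close: fully open they stand 13 mm farther back than shut.
Start: joints at [72.055, 7.471, 85.268, -0, 87.261, -4.893], TCP at [135.478, 584.509, 231.292] pointing down, gripper open.
Joint ranges: [-169.43, 169.43], [-51.17, 129.36], [1.28, 143.12], [-76.62, 256.62], [0, 156.53], [-152.29, 152.29]. Speed limits (degrees/s): [136.94, 136.94, 159.86, 180, 180, 180].

### API

Orientations are given as [roll, pitch, yaw] about the fixed x, y, z axes, in that order (R = Rz(yaw) Ry(pitch) Rx(roll)).
In Python, from bench import r, optics, workorder gives the robot as it stands.
- The arm moves only by the shell command python3 -m handwheel 'ROWS' [FORCE]. ROWS is 1 to 8 rows, parted by semicolons, with the numbers parted by spaces; each row has 7 numbers: a rotation vector rx, ry, rz in degrees, then dx, dy, dz in units of 5 mm, then the finger opening in mm; each row is the pose to reach, as a shift and turn from the pose commanded when the command began, along the tool's axes at that moment; what a row does not reach only later rows make up. A row lasts 1/8 s, in which the tool goes at most 62.5 mm and 10.7 degrees, less where a joint would pass 70% of its speed; a pose out of reach is approached as far as the arm can. The fingers move at their own pace and stop on an object; FORCE is the grip in N (left out, the last holds). Time passes only in rows, so rows that do not move let the fingers close. It prints the time, the measured TCP pose, the force, the opening and the grip force at its end. Input that does not fit is refused with a message, and nothing moves.
- r.sense(): the state, without advancing time (a new reading comes with each control period).
- optics.snapshot(name): name is "scene" or "top"; returns a dict with "pixels" (384x512x3 uint8, blue, green, red), "fx", "fy", "cx", "cy" (pixels), "pose" (4x4, takes a point from camera to world coordinates). Camera axes: x right, y up, looking along -z (the intrinsics and any distortion apply to the point x, -y, -z); pixel columns grow to the right and rows downward; lengths in mm; the calibration is good to about 2 mm. A picture is of the moment at which its call begins. There is no depth.
- workorder.hand_in(): hands the job in; it is judged then, once.
The state is a dict: "time": time; "joint_pos": joint angles; "qd": joint speeds; "joint_efforts": joint torques, N m; "tool_pos": TCP position; "tcp_rot": TCP orientation; "ft_force": force on the tool from outside, world axes, zero at the start; "wrist_torque": the same for the moment, N m; "finger_gap": finger opening in mm; "grip_force": force on a finger pad.
Only numpy, scipy, OpenCV 4.12 (cv2) and the standard library are available. Lean on these libraries where they do the work, as an engineer would, in place of code of your own. Each camera call takes 0.05 s, during which the arm holds its last target. There are 200 camera calls.

## Working session

There is one attempt and no reset: what is moved stays moved. The work goes in short steps, Python scripts to look and compute and a shell command to move; the robot and the scene stay as the last step left them, time stands still between calls to the robot, and variables do not carry over. Pictures are saved under pics/ and viewed, at most 10 in all, crops included, and the job is handed in when it is done.

```bash
ls; mkdir -p pics; python3 - <<'E'
from bench import r, optics, workorder
import cv2
for n in("scene","top"):
    s=optics.snapshot(n); cv2.imwrite(f"pics/{n}0.png",s["pixels"])
    print({k:(v if k!="pixels" else 0) for k,v in s.items()})
print(r.sense())
E
```

```text
pics
{'pixels': 0, 'fx': 401.8868995768859, 'fy': 401.8868995768859, 'cx': 254.76043212027315, 'cy': 193.15340539484757, 'pose': array([[-3.22549583e-01, -7.13823212e-01,  6.21625441e-01,
         1.18921316e+03],
       [ 9.46444108e-01, -2.33274794e-01,  2.23218325e-01,
         2.90283745e+02],
       [-1.43288750e-02,  6.60332714e-01,  7.50836461e-01,
         8.87754615e+02],
       [ 0.00000000e+00,  0.00000000e+00,  0.00000000e+00,
         1.00000000e+00]])}
{'pixels': 0, 'fx': 419.76098520025505, 'fy': 419.76098520025505, 'cx': 254.40388920883538, 'cy': 199.41961968926284, 'pose': array([[-2.76860343e-02,  9.94523862e-01, -1.00775843e-01,
         3.99105121e+02],
       [-9.99616668e-01, -2.75465083e-02,  2.77607737e-03,
         2.57712679e+01],
       [-1.51474090e-05,  1.00814071e-01,  9.94905283e-01,
         1.20063533e+03],
       [ 0.00000000e+00,  0.00000000e+00,  0.00000000e+00,
         1.00000000e+00]])}
{'time': 0.1, 'joint_pos': array([ 7.20549693e+01,  7.50843239e+00,  8.53232698e+01, -2.26797743e-03,
        8.72630883e+01, -4.89266465e+00]), 'qd': array([ 0.05233225, -0.06226393, -0.1421822 ,  0.04992159, -0.03646265,
       -0.0354002 ]), 'joint_efforts': array([ 1.70041203e-03, -5.70953608e+01, -5.01943731e+01, -2.01171160e-04,
        8.13323655e-03,  1.39509720e-05]), 'tool_pos': array([135.33789761, 584.02159159, 230.3716269 ]), 'tcp_rot': array([-1.79905362e+02, -5.82765784e-03,  1.66947739e+02]), 'ft_force': array([-0.04612805, -0.87492635,  0.16905417]), 'wrist_torque': array([-0.05299132,  0.02125609,  0.00523708]), 'grip_force': 0.0, 'finger_gap': 85.43374543504115}
```

View pics/top0.png

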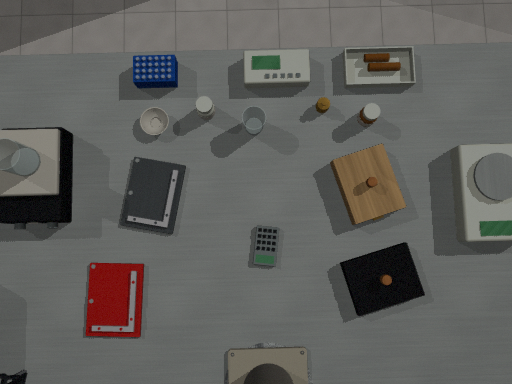

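View pics/scene0.png

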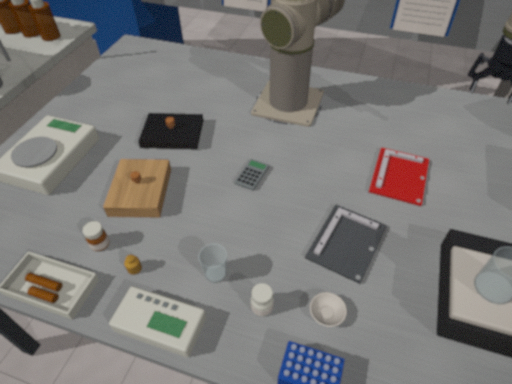

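The top view shows the wooden lid around (368,185), its knob at (372,182). The grey jig is around (153,195), with the fence corner near (167,227), the long fence running up and the short one left. The bench between them is clear except for the calculator at (266,245) and the beaker at (254,120).

```bash
cat > h.py <<'E'
from bench import r, optics, workorder
import numpy as np, cv2
from scipy.spatial.transform import Rotation as Ro
def ray(s,uv,z):
    uv=np.atleast_2d(uv).astype(float);P=s["pose"]
    d=np.c_[(uv[:,0]-s["cx"])/s["fx"],-(uv[:,1]-s["cy"])/s["fy"],-np.ones(len(uv))]@P[:3,:3].T
    return P[:3,3]+d*((z-P[2,3])/d[:,2])[:,None]
def proj(s,p):
    q=np.linalg.inv(s["pose"])@np.append(p,1); return [s["cx"]+s["fx"]*q[0]/-q[2], s["cy"]-s["fy"]*q[1]/-q[2]]
def comps(m,amin):
    n,l,st,c=cv2.connectedComponentsWithStats(m.astype(np.uint8))
    return [(l==i,st[i],c[i]) for i in range(1,n) if st[i][4]>=amin]
def pix(m): return np.argwhere(m)[:,::-1]
def box(P):
    b=cv2.minAreaRect(P[:,:2].astype(np.float32)); return np.round(b[0],1),np.round(b[1],1),round(b[2],1)
def T(pos,rpy): 
    M=np.eye(4);M[:3,:3]=Ro.from_euler("xyz",rpy,degrees=True).as_matrix();M[:3,3]=pos;return M
def rel(pos,rpy,frm=None):
    "shift & rotvec in tool axes from current (or given) pose"
    s=r.sense(); A=T(s["tool_pos"],s["tcp_rot"]) if frm is None else T(*frm)
    D=np.linalg.inv(A)@T(pos,rpy)
    return np.round(np.r_[Ro.from_matrix(D[:3,:3]).as_rotvec(degrees=True),D[:3,3]],2)
E
python3 - <<'E'
from h import *
for n,w,(lz) in(("top",0,0),("scene",0,0)):
    s=optics.snapshot(n);im=s["pixels"];hsv=cv2.cvtColor(im,cv2.COLOR_BGR2HSV);g=im.max(2)
    H,S,V=hsv[...,0],hsv[...,1],hsv[...,2]
    print(n)
    for m,st,c in comps((H>5)&(H<25)&(S>60)&(V>100),500): print(" wood",st,box(ray(s,pix(m),45)))
    for m,st,c in comps((H<14)&(S>135)&(V>60),15): print(" knob",st,c,ray(s,c,66)[0].round(1))
    for m,st,c in comps((V>35)&(V<85)&(S<70),800):
        print(" dark",st,box(ray(s,pix(m),12)))
        f=np.zeros(V.shape,np.uint8);cv2.fillConvexPoly(f,cv2.convexHull(pix(m)),1)
        for mm,s2,c2 in comps((f>0)&(V>120),30): print("   bright",s2,box(ray(s,pix(mm),21)))
    x0,y0=(100,140) if n=="top" else (290,190)
    a=cv2.resize(im[y0:y0+110,x0:x0+110],None,fx=5,fy=5,interpolation=cv2.INTER_CUBIC);cv2.imwrite(f"pics/{n}_jig.png",a)
E
```

```text
top
 wood [ 333  144   73   80 3406] (array([ 553.8, -297.7]), array([188.8, 148.8]), 17.0)
 knob [368 177   5   8  17] [370.23529412 179.94117647] [ 558.7 -294.9   66. ]
 knob [371 178   6   9  19] [374.21052632 182.36842105] [ 551.7 -305.4   66. ]
 knob [  86  263   58   74 2918] [113.13193968 297.61103496] [262.6 404.6  66. ]
 knob [382 275  10  10  49] [385.79591837 279.63265306] [ 289.5 -321.5   66. ]
 dark [   0    0  113   46 1386] (array([1099.2,  609.8]), array([133.5, 332.1]), 18.7)
 dark [ 331   51   84   45 1200] (array([ 886. , -334.2]), array([133.6, 239.7]), 0.3)
   bright [345  51  66  33 610] (array([ 861.9, -328. ]), array([209.2,  85.6]), 62.6)
 dark [ 228   58   83   41 1455] (array([876.8, -30.2]), array([240.3, 121.5]), 88.8)
   bright [244  58  65  24 539] (array([869.2, -39.2]), array([197.9,  64.7]), 68.8)
 dark [119  67  59  34 835] (array([871.2, 324.6]), array([ 99. , 169.8]), 0.0)
 dark [210 123  53  35 873] (array([704.4,  73.5]), array([ 67.4, 162.3]), 34.2)
 dark [ 428  146   84  110 3787] (array([ 469. , -539.7]), array([321.2, 211. ]), 25.7)
   brigh
[... 1469 characters left out ...]
2.5 -316.6   66. ]
 knob [ 369  148   60   57 1789] [401.29178312 179.20514254] [332.9 417.8  66. ]
 knob [131 175   9   7  39] [135.41025641 178.25641026] [ 560.7 -293.4   66. ]
 dark [ 419    0   65   48 1405] (array([-839.8,  554.4]), array([232.9, 519.5]), 84.3)
   bright [421   7  33  30 363] (array([-774.2,  522.6]), array([ 81.2, 331.3]), 67.8)
 dark [ 306  206   80   77 2718] (array([547.5, 313.8]), array([150.1, 198.2]), 78.5)
   bright [314 208  65  47 555] (array([541.9, 309.5]), array([115.8, 171. ]), 78.4)
 dark [ 437  229   75  129 2543] (array([576.2, 622. ]), array([166.3, 322.9]), 86.1)
   bright [ 450  247   62   88 4459] (array([583.9, 637.6]), array([140.1, 203.4]), 89.9)
```

View pics/top_jig.png

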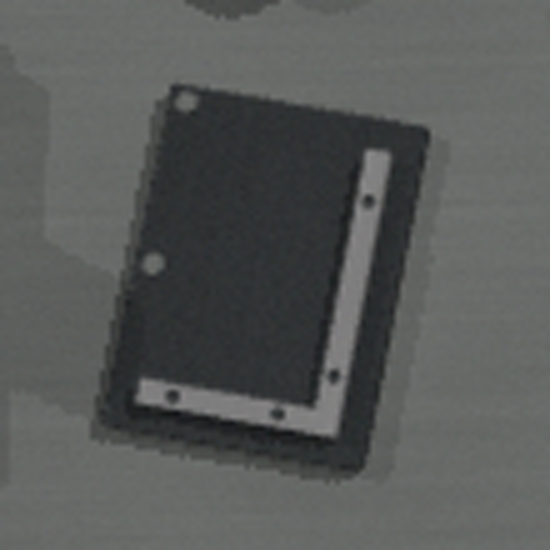

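The crop shows the fence inner corner at about (316,405), which is image pixel (162.8,220.6). The long fence runs up from it, so the jig yaw is about -11.5°.

```bash
python3 - <<'E'
from h import *
s=optics.snapshot("top")
print(ray(s,[162.8,220.6],21), ray(s,[[266,226],[254,133],[186,165]],0).round())
c=[[135.478,584.509,231.292],[180,0,166.948]]
for p in([400,300,231],[555.5,-297.5,150],[555.5,-297.5,51]): print(rel(p,[180,0,167],c))
E
```

```text
[[465.91551875 281.47057457  21.        ]] [[444.  -9.   0.]
 [716.  18.   0.]
 [626. 218.   0.]]
[ 0.0000e+00  0.0000e+00 -5.0000e-02 -3.2194e+02 -2.1742e+02  2.9000e-01]
[ 0.0000e+00  0.0000e+00 -5.0000e-02 -6.0836e+02 -7.6437e+02  8.1290e+01]
[ 0.0000e+00  0.0000e+00 -5.0000e-02 -6.0836e+02 -7.6437e+02  1.8029e+02]
```

The rows are not in the units I measure in: shifts go in units of 5 mm. I convert before sending: -322 mm is -64.4, -217 mm is -43.4.

```bash
python3 -m handwheel '0 0 0 -64.4 -43.4 0 85;0 0 0 -64.4 -43.4 0 85;0 0 0 -64.4 -43.4 0 85;0 0 0 -64.4 -43.4 0 85;0 0 0 -64.4 -43.4 0 85;0 0 0 -64.4 -43.4 0 85;0 0 0 -64.4 -43.4 0 85' 60; python3 -m handwheel '0 0 0 -57.2 -109.4 16.2 85;0 0 0 -57.2 -109.4 16.2 85;0 0 0 -57.2 -109.4 16.2 85;0 0 0 -57.2 -109.4 16.2 85;0 0 0 -57.2 -109.4 16.2 85;0 0 0 -57.2 -109.4 16.2 85;0 0 0 -57.2 -109.4 16.2 85;0 0 0 -57.2 -109.4 16.2 85'
```

```text
time: 1.12
tool_pos: [402.2, 297.6, 231.3]
tcp_rot: [-180.0, 0.0, 166.7]
ft_force: [-1.2, 0.4, 0.3]
finger_gap: 84.9
grip_force: 0.0
time: 2.12
tool_pos: [525.3, -180.6, 166.1]
tcp_rot: [180.0, 0.0, 167.0]
ft_force: [0.9, 0.8, 1.3]
finger_gap: 84.8
grip_force: 0.0
```

```bash
python3 -m handwheel '0 0 0 0 0 0 85;0 0 0 0 0 0 85'; python3 - <<'E'
from h import *
for p in([555.5,-297.5,130],[555.5,-297.5,51]): print(rel(p,[180,0,167]))
E
```

```text
time: 2.38
tool_pos: [524.6, -178.7, 165.8]
tcp_rot: [180.0, -0.1, 166.9]
ft_force: [-0.2, -0.3, -0.1]
finger_gap: 85.1
grip_force: 0.0
[ 5.0000e-02 -6.0000e-02 -7.0000e-02 -5.6960e+01 -1.0879e+02  3.5680e+01]
[ 5.0000e-02 -6.0000e-02 -7.0000e-02 -5.7040e+01 -1.0886e+02  1.1468e+02]
```

```bash
python3 -m handwheel '0 0 0 -11.4 -21.8 7.2 85;0 0 0 -11.4 -21.8 7.2 85;0 0 0 -11.4 -21.8 7.2 85;0 0 0 -11.4 -21.8 7.2 85;0 0 0 -11.4 -21.8 15.2 85;0 0 0 -11.4 -21.8 22.4 85;0 0 0 -11.4 -21.8 22.9 85;0 0 0 -11.4 -21.8 22.9 85'; python3 -m handwheel '0 0 0 0 0 0 24;0 0 0 0 0 0 24;0 0 0 0 0 0 24;0 0 0 0 0 0 24;0 0 0 0 0 0 24' 60
```

```text
time: 3.38
tool_pos: [556.7, -297.8, 53.8]
tcp_rot: [-180.0, 0.1, 167.0]
ft_force: [0.3, 0.0, 1.0]
finger_gap: 84.8
grip_force: 0.0
time: 4.0
tool_pos: [556.2, -298.7, 52.8]
tcp_rot: [-180.0, 0.1, 166.9]
ft_force: [-0.3, 1.3, 4.7]
finger_gap: 26.2
grip_force: 59.1
```

To row units: -110 mm is -22, -70 mm is -14.

```bash
python3 -m handwheel '0 0 0 0 0 -2 24;0 0 0 0 0 -6 24;0 0 0 0 0 -14 24;0 0 0 0 0 -22 24;0 0 0 0 0 -22 24;0 0 0 0 0 -22 24'; python3 - <<'E'
from h import *
for n in("top","scene"):
    s=optics.snapshot(n);im=s["pixels"];cv2.imwrite(f"pics/{n}1.png",im)
    if n=="top": t=im
    else: cv2.imwrite("pics/lift.png",cv2.resize(np.hstack([t[120:260,300:440],im[110:250,60:200]]),None,fx=2.8,fy=2.8,interpolation=cv2.INTER_CUBIC))
E
```

```text
time: 4.75
tool_pos: [555.3, -298.4, 161.4]
tcp_rot: [180.0, -0.0, 166.9]
ft_force: [0.3, 1.2, -3.8]
finger_gap: 26.2
grip_force: 59.6
```

View pics/lift.png

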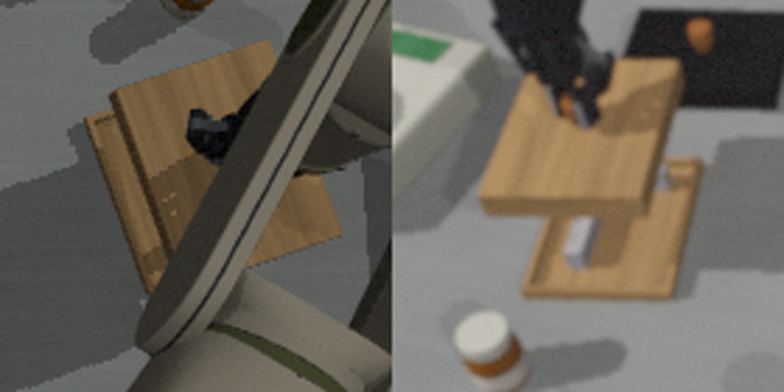

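The lid hangs level from the knob, clear of the case. The square's end shows in the tray (right half, about (580,240)).

```bash
python3 - <<'E'
from h import *
for p in([565,0,140],[565,0,44]): print(rel(p,[180,0,150]))
E
```

```text
[ 4.0000e-02 -2.0000e-01  1.6950e+01  5.6950e+01  2.9247e+02  2.0170e+01]
[ 4.0000e-02 -2.0000e-01  1.6950e+01  5.6630e+01  2.9236e+02  1.1617e+02]
```

```bash
python3 -m handwheel '0 0 4 2 10 0 24;0 0 8 4 20 0 24;0 0 12 6 30 0 24;0 0 17 8 40 2 24;0 0 17 10 50 4 24;0 0 17 11.4 58.4 4 24;0 0 17 11.4 58.4 8 24;0 0 17 11.4 58.4 12 24'; python3 -m handwheel '0 0 0 0 0 4 24;0 0 0 0 0 9 24;0 0 0 0 0 10.2 24;0 0 0 0 0 10.2 24;0 0 0 0 0 10.2 24'
```

```text
time: 5.85
tool_pos: [565.1, -1.4, 99.5]
tcp_rot: [-179.9, -0.1, 150.0]
ft_force: [0.2, -0.6, -3.4]
finger_gap: 26.2
grip_force: 60.0
time: 6.48
tool_pos: [567.0, -1.6, 51.8]
tcp_rot: [180.0, 0.1, 149.9]
ft_force: [-0.3, 0.3, -2.8]
finger_gap: 26.2
grip_force: 59.9
```

To row units: 8 mm is 1.6, 4 mm is 0.8.

```bash
python3 -m handwheel '0 0 0 0 0 0.8 24;0 0 0 0 0 1.6 24;0 0 0 0 0 1.6 24;0 0 0 0 0 1.6 24'; python3 -m handwheel '0 0 0 0 0 0.4 24;0 0 0 0 0 0.4 24;0 0 0 0 0 0.4 24'
```

```text
time: 6.98
tool_pos: [566.0, -1.1, 42.7]
tcp_rot: [-180.0, -0.0, 150.0]
ft_force: [0.4, -0.5, -3.1]
finger_gap: 26.3
grip_force: 60.0
time: 7.35
tool_pos: [566.4, -1.1, 41.8]
tcp_rot: [180.0, 0.0, 150.0]
ft_force: [-4.8, 0.1, 4.9]
finger_gap: 26.4
grip_force: 61.1
```

```bash
python3 -m handwheel '0 0 0 0 0 0 85;0 0 0 0 0 0 85;0 0 0 0 0 0 85;0 0 0 0 0 0 85;0 0 0 0 0 -8 85;0 0 0 0 0 -18 85;0 0 0 10 0 -26 85;0 0 0 20 -2 -30 85';python3 -m handwheel '0 0 0 12 -2.6 -6 85;0 0 0 12 -2.6 -6 85'; python3 - <<'E'
from h import *
S={}
for n in("top","scene"):
    s=optics.snapshot(n);S[n]=s;im=s["pixels"];cv2.imwrite(f"pics/{n}2.png",im)
a=cv2.resize(S["top"]["pixels"][130:240,320:420],(400,440),interpolation=cv2.INTER_CUBIC)
b=cv2.resize(S["scene"]["pixels"][145:255,90:190],(400,440),interpolation=cv2.INTER_CUBIC)
cv2.imwrite("pics/case2.png",np.hstack([a,b]))
s=S["top"];im=s["pixels"]; hsv=cv2.cvtColor(im,cv2.COLOR_BGR2HSV)
E
```

```text
time: 8.35
tool_pos: [474.9, 40.7, 193.5]
tcp_rot: [179.9, 0.2, 149.9]
ft_force: [-0.1, 0.5, 0.4]
finger_gap: 85.4
grip_force: 0.0
time: 8.6
tool_pos: [415.3, 60.0, 223.8]
tcp_rot: [179.8, 0.3, 150.0]
ft_force: [1.0, 0.3, -0.5]
finger_gap: 84.6
grip_force: 0.0
```

View pics/case2.png

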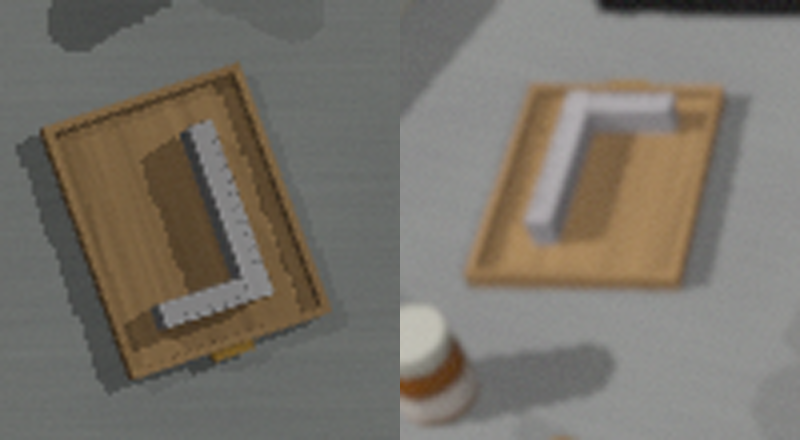

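View pics/top2.png

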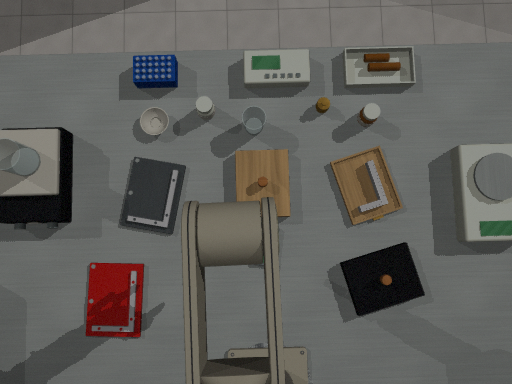

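The case crop shows the square with its outer corner at about (270,293), top pixel (387.5,203). The long leg runs up-left and the short leg left. The lid lies flat mid-bench at (263,183).

```bash
python3 - <<'E'
from h import *
for n,(x0,y0,x1,y1),th in(("top",(335,145,403,222),125),("scene",(112,160,178,218),120)):
    s=optics.snapshot(n);im=s["pixels"];hsv=cv2.cvtColor(im,cv2.COLOR_BGR2HSV)
    m=np.zeros(im.shape[:2],bool);m[y0:y1,x0:x1]=((hsv[...,1]<50)&(hsv[...,2]>th))[y0:y1,x0:x1]
    # upright-face filter: top face brightest
    for mm,st,c in comps(m,60):
        P=ray(s,pix(mm),31);print(n,st,box(P),np.unique(hsv[...,2][mm]//10,return_counts=True))
        if n=="top":
            a=None
            b=cv2.minAreaRect(P[:,:2].astype(np.float32));print(cv2.boxPoints(b).round(1))
            (cx,cy),(w,h),an=b; yaw=np.deg2rad(an if w>h else an-90)
            u=np.array([np.cos(yaw),np.sin(yaw)]);v=np.array([-u[1],u[0]])
            U=P[:,:2]@u;V=P[:,:2]@v
            # long leg: pixels beyond short leg
            L=U>U.min()+30; k=np.polyfit(U[L],V[L],1); print("yaw",np.rad2deg(yaw),"corr",np.rad2deg(np.arctan(k[0])))
            yaw+=np.arctan(k[0]);u=np.array([np.cos(yaw),np.sin(yaw)]);v=np.array([-u[1],u[0]]);U=P[:,:2]@u;V=P[:,:2]@v
            print("U",U.min(),U.max(),"V",V.min(),V.max(),"long mid V",V[U>U.min()+30].mean(),"short mid U",U[V>V.min()+28].mean())
            V0=V[U>U.min()+30].mean()-9;U0=U[V>V.min()+28].mean()-9
            print("origin",U0*u+V0*v,"grip",(U0+45)*u+(V0+9)*v)
E
```

```text
top [360 160  28  52 358] (array([ 549. , -294.9]), array([128.9,  77.8]), 16.1) (array([12, 13, 14], dtype=uint8), array([137, 220,   1]))
[[ 476.3 -275.3]
 [ 497.8 -350.1]
 [ 621.7 -314.4]
 [ 600.1 -239.6]]
yaw 16.059650421142578 corr 0.09253745446947002
U 380.77139672337637 509.6690859113269 V -474.7625271335742 -396.9389282207486 long mid V -466.1515932453353 short mid U 389.03272530001396
origin [ 497.21363776 -350.67436075] grip [ 537.93360814 -329.5110904 ]
scene [112 160  66  58 862] (array([ 557.3, -281.9]), array([252.4, 199.3]), 26.1) (array([12, 13, 14, 15], dtype=uint8), array([ 34,  84, 742,   2]))
scene [121 167  38  39 434] (array([ 554.4, -289.2]), array([149.4,  88.3]), 16.9) (array([12, 13, 14, 15, 16, 17], dtype=uint8), array([ 41,  58,  32,  58, 144, 101]))
```

```bash
python3 - <<'E'
from h import *
print(r.sense()["tool_pos"],r.sense()["tcp_rot"])
for p in([538,-329.5,110],[538,-329.5,17]): print(rel(p,[180,0,196.1]))
E
```

```text
[416.3969914  58.7940709 220.1353852] [-1.79975542e+02 -1.86872552e-02  1.49942386e+02]
[-2.0000e-02 -3.0000e-02 -4.6160e+01 -2.9977e+02 -2.7512e+02  1.1016e+02]
[-2.0000e-02 -3.0000e-02 -4.6160e+01 -2.9980e+02 -2.7508e+02  2.0316e+02]
```

To row units: -300 mm is -60, -275 mm is -55.

```bash
python3 -m handwheel '0 0 -10 -7.4 -6.8 0 60;0 0 -20 -15 -13.8 0 60;0 0 -30 -22.4 -20.6 0 60;0 0 -40 -30 -27.4 0 60;0 0 -46 -37.4 -34.4 0 60;0 0 -46.1 -45 -41.2 4 60;0 0 -46.1 -52.4 -48.2 10 60;0 0 -46.1 -60 -55 16 60'; python3 -m handwheel '0 0 0 0 0 2 60;0 0 0 0 0 6 60;0 0 0 0 0 6 60;0 0 0 0 0 6 60';  python3 - <<'E'
from h import *
print(r.sense()["tool_pos"],r.sense()["tcp_rot"])
print(rel([538,-329.5,17],[180,0,196.1]))
E
```

```text
time: 9.8
tool_pos: [537.9, -331.7, 137.3]
tcp_rot: [179.9, -0.1, -164.0]
ft_force: [-0.1, 0.8, 0.7]
finger_gap: 60.0
grip_force: 0.0
time: 10.3
tool_pos: [538.5, -328.7, 111.8]
tcp_rot: [-179.9, 0.1, -163.9]
ft_force: [0.1, -0.6, 0.2]
finger_gap: 60.1
grip_force: 0.0
[ 538.5258406  -328.67017732  111.80338194] [-1.79938458e+02  5.15565532e-02 -1.63891401e+02]
[-6.00e-02  5.00e-02  1.00e-02  8.20e-01 -5.50e-01  9.48e+01]
```

To row units: 94 mm is 18.8, 75 mm is 15.

```bash
python3 -m handwheel '0 0 0 0 0 8 60;0 0 0 0 0 15 60;0 0 0 0 0 18.8 60;0 0 0 0 0 18.8 60;0 0 0 0 0 18.8 60'; python3 -m handwheel '0 0 0 0 0 0 14;0 0 0 0 0 0 14;0 0 0 0 0 0 14;0 0 0 0 0 0 14;0 0 0 0 0 0 14;0 0 0 0 0 0 14' 80
```

```text
time: 10.92
tool_pos: [539.3, -330.0, 18.9]
tcp_rot: [-179.9, 0.1, -163.9]
ft_force: [1.1, -0.5, 0.3]
finger_gap: 60.3
grip_force: 0.0
time: 11.68
tool_pos: [538.7, -329.7, 18.0]
tcp_rot: [-179.9, 0.1, -164.0]
ft_force: [-0.7, 0.2, 6.4]
finger_gap: 15.8
grip_force: 79.4
```

To row units: -10 mm is -2, -120 mm is -24.

```bash
python3 -m handwheel '0 0 0 0 0 -2 14;0 0 0 0 0 -8 14;0 0 0 0 0 -16 14;0 0 0 0 0 -24 14;0 0 0 0 0 -24 14;0 0 0 0 0 -24 14';  python3 - <<'E'
from h import *
print(r.sense()["tool_pos"],r.sense()["tcp_rot"])
print(rel([522.6,289.3,138],[180,0,168.5]))
E
```

```text
time: 12.42
tool_pos: [537.5, -328.9, 135.9]
tcp_rot: [180.0, -0.0, -164.0]
ft_force: [-0.5, 0.1, -3.7]
finger_gap: 15.9
grip_force: 78.5
[ 537.48311616 -328.89604413  135.8972221 ] [ 1.79950166e+02 -4.18893821e-02 -1.63956107e+02]
[ 4.0000e-02 -5.0000e-02  2.7540e+01 -1.5655e+02  5.9823e+02 -1.7000e+00]
```

To row units: 368 mm is 73.6, 322 mm is 64.4.

```bash
python3 -m handwheel '0 0 2 -2 8 0 14;0 0 4 -4.6 17.6 0 14;0 0 6 -7 27.2 0 14;0 0 9 -9.6 36.8 0 14;0 0 12 -12 46 0 14;0 0 14 -14.4 55.2 0 14;0 0 17 -16.8 64.4 0 14;0 0 20 -19.2 73.6 0 14';  python3 -m handwheel '0 0 0 0 0 0 14'; python3 - <<'E'
from h import *
print(r.sense()["tool_pos"],r.sense()["tcp_rot"])
print(rel([522.6,289.3,138],[180,0,168.5]))
E
```

```text
time: 13.42
tool_pos: [526.7, 52.5, 134.4]
tcp_rot: [-180.0, -0.2, 175.9]
ft_force: [0.4, 0.5, -2.4]
finger_gap: 16.1
grip_force: 78.8
time: 13.55
tool_pos: [526.6, 54.0, 134.4]
tcp_rot: [180.0, -0.2, 176.3]
ft_force: [0.2, -0.4, -2.8]
finger_gap: 15.8
grip_force: 79.0
[526.5614953   54.02347397 134.37840391] [179.96746347  -0.24177998 176.25439181]
[ 2.0000e-02 -2.4000e-01  7.7500e+00  1.9340e+01  2.3452e+02 -3.4100e+00]
```

```bash
python3 -m handwheel '0 0 2 0.8 9 0 14;0 0 4 1.6 18 0 14;0 0 6 2.4 28 0 14;0 0 7.7 3.2 38 -0.4 14;0 0 7.7 3.8 46.8 -0.6 14;0 0 7.7 3.8 46.8 -0.6 14;0 0 7.7 3.8 46.8 -0.6 14'; python3 - <<'E'
from h import *
print(r.sense()["tool_pos"],r.sense()["tcp_rot"])
print(rel([522.6,289.3,70],[180,0,168.5]))
S={n:optics.snapshot(n) for n in("top","scene")}
for n,s in S.items():
    im=s["pixels"];cv2.imwrite(f"pics/{n}3.png",im)
a=cv2.resize(S["top"]["pixels"][140:240,100:200],(400,400),interpolation=cv2.INTER_CUBIC)
b=cv2.resize(S["scene"]["pixels"][170:290,290:410],(400,400),interpolation=cv2.INTER_CUBIC)
cv2.imwrite("pics/jig3.png",np.hstack([a,b]))
E
```

```text
time: 14.42
tool_pos: [525.1, 284.4, 138.0]
tcp_rot: [-179.9, -0.1, 168.4]
ft_force: [0.6, 0.4, -3.0]
finger_gap: 15.7
grip_force: 79.2
[525.06199434 284.42893519 138.00644887] [-1.79865348e+02 -1.19733894e-01  1.68365265e+02]
[-0.13 -0.12 -0.13  3.25  4.43 68.  ]
```

View pics/jig3.png

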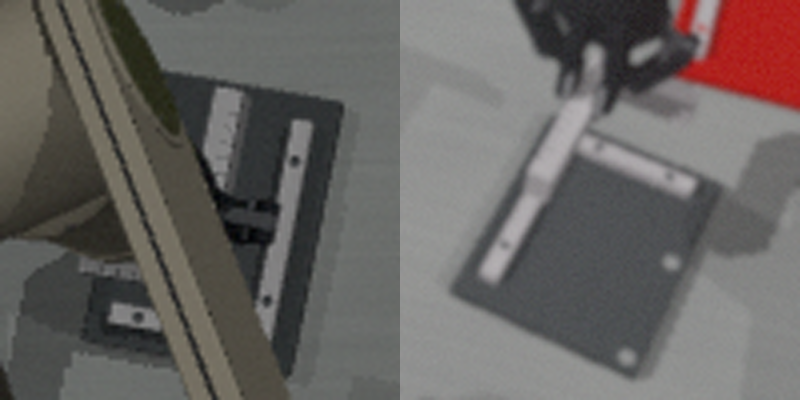

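The square hangs level in the gripper, parallel to the fences, over the jig plate.

```bash
python3 -m handwheel '0 0 0 0.6 0.8 6 14;0 0 0 0.6 1 12 14;0 0 0 0.6 1 18 14;0 0 0 0.6 1 20 14;0 0 0 0.6 1 20.8 14;0 0 0 0.6 1 20.8 14;0 0 0 0.6 1 20.8 14'; python3 - <<'E'
from h import *
print(r.sense()["tool_pos"],r.sense()["tcp_rot"],r.sense()["ft_force"])
print(rel([522.6,289.3,27],[180,0,168.5]))
E
```

```text
time: 15.4
tool_pos: [524.8, 291.6, 37.2]
tcp_rot: [179.9, 0.1, 168.3]
ft_force: [0.1, 0.6, -2.1]
finger_gap: 16.1
grip_force: 79.2
[524.75114616 291.59791261  37.20811678] [1.79923380e+02 1.05719811e-01 1.68342853e+02] [ 0.07282353  0.55352571 -2.10346655]
[ 0.08  0.11 -0.16  1.66 -2.7  10.2 ]
```

```bash
python3 -m handwheel '0 0 0 0 0 1 14;0 0 0 0 0 1.8 14;0 0 0 0 0 1.8 14;0 0 0 0 0 1.8 14'; python3 -m handwheel '0 0 0 0 0 0.3 14;0 0 0 0 0 0.3 14;0 0 0 0 0 0.3 14'; python3 -m handwheel '0 0 0 0 0 0.3 14;0 0 0 0 0 0.3 14;0 0 0 0 0 0.3 14'
```

```text
time: 15.9
tool_pos: [523.7, 291.2, 26.6]
tcp_rot: [-180.0, -0.0, 168.3]
ft_force: [-0.5, -1.2, -2.7]
finger_gap: 15.8
grip_force: 79.2
time: 16.27
tool_pos: [523.8, 291.2, 25.3]
tcp_rot: [180.0, 0.0, 168.3]
ft_force: [-1.0, -0.3, -1.9]
finger_gap: 15.9
grip_force: 79.2
time: 16.65
tool_pos: [523.9, 291.3, 24.0]
tcp_rot: [180.0, 0.0, 168.3]
ft_force: [-0.8, 0.0, 1.1]
finger_gap: 15.8
grip_force: 79.6
```

To row units: 0.5 mm is 0.1, -6 mm is -1.2.

```bash
python3 -m handwheel '0 0 0 0 0 0.1 14;0 0 0 0 -0.6 0.1 14;0 0 0 0 -1.2 0.1 14;0 0 0 0 -1.2 0.1 14;0 0 0 0 -1.2 0.1 14'; for i in 1; do python3 -m handwheel '0 0 0 0 -0.3 0 14;0 0 0 0 -0.3 0 14;0 0 0 0 -0.3 0 14'; done; python3 -m handwheel '0 0 0 0 -0.3 0 14;0 0 0 0 -0.3 0 14;0 0 0 0 -0.3 0 14'
```

```text
time: 17.27
tool_pos: [523.3, 285.7, 24.0]
tcp_rot: [179.9, 0.1, 168.3]
ft_force: [-0.1, 3.1, 6.7]
finger_gap: 15.6
grip_force: 80.3
time: 17.65
tool_pos: [523.0, 284.4, 24.0]
tcp_rot: [179.9, 0.1, 168.3]
ft_force: [0.8, 3.6, 6.5]
finger_gap: 15.9
grip_force: 80.3
time: 18.02
tool_pos: [522.7, 283.0, 24.0]
tcp_rot: [179.9, 0.1, 168.4]
ft_force: [0.7, 4.3, 6.2]
finger_gap: 16.1
grip_force: 80.3
```

```bash
python3 -m handwheel '0 0 0 0 -0.3 0 14;0 0 0 0 -0.3 0 14;0 0 0 0 -0.3 0 14'; python3 -m handwheel '0 0 0 0 -0.2 0 14;0 0 0 0 -0.2 0 14;0 0 0 0 -0.2 0 14';  python3 -m handwheel '0 0 0 0 -0.2 0 14;0 0 0 0 -0.2 0 14;0 0 0 0 -0.2 0 14'
```

```text
time: 18.4
tool_pos: [522.4, 281.5, 24.0]
tcp_rot: [179.9, 0.1, 168.3]
ft_force: [0.8, 5.1, 4.8]
finger_gap: 15.8
grip_force: 80.4
time: 18.77
tool_pos: [522.1, 280.6, 24.0]
tcp_rot: [179.9, 0.1, 168.4]
ft_force: [0.8, 4.8, 4.8]
finger_gap: 16.0
grip_force: 80.3
time: 19.15
tool_pos: [522.0, 279.6, 24.0]
tcp_rot: [179.9, 0.1, 168.4]
ft_force: [0.6, 5.1, 5.3]
finger_gap: 15.9
grip_force: 80.3
```

```bash
python3 -m handwheel '0 0 0 0 -0.2 0 14;0 0 0 0 -0.2 0 14;0 0 0 0 -0.2 0 14'; python3 -m handwheel '0 0 0 0 -0.2 0 14;0 0 0 0 -0.2 0 14;0 0 0 0 -0.2 0 14'; python3 -c "
from h import *
print(r.sense()['wrist_torque'],r.sense()['ft_force'])"
```

```text
time: 19.52
tool_pos: [522.0, 279.5, 24.0]
tcp_rot: [179.8, 0.1, 168.3]
ft_force: [3.1, 8.7, 2.8]
finger_gap: 15.8
grip_force: 79.9
time: 19.9
tool_pos: [522.0, 279.4, 24.1]
tcp_rot: [179.7, 0.1, 168.3]
ft_force: [4.5, 12.9, -0.1]
finger_gap: 15.5
grip_force: 79.6
[ 2.2630814  -0.57901305 -0.01445923] [ 4.46685782 12.93001817 -0.09246082]
```

```bash
python3 -m handwheel '0 0 0 0 0 0.2 14;0 0 0 0.6 0 0.2 14;0 0 0 1.2 0 0.2 14;0 0 0 1.4 0 0.2 14;0 0 0 1.4 0 0.2 14'; python3 -m handwheel '0 0 0 0.3 0 0 14;0 0 0 0.3 0 0 14;0 0 0 0.3 0 0 14'; python3 -m handwheel '0 0 0 0.2 0 0 14;0 0 0 0.2 0 0 14;0 0 0 0.2 0 0 14'; python3 -m handwheel '0 0 0 0.2 0 0 14;0 0 0 0.2 0 0 14;0 0 0 0.2 0 0 14'; python3 -c "
from h import *
print(r.sense()['wrist_torque'],r.sense()['ft_force'])"
```

```text
time: 20.52
tool_pos: [517.6, 280.3, 24.3]
tcp_rot: [179.7, 0.4, 168.3]
ft_force: [10.2, 9.2, 1.7]
finger_gap: 15.9
grip_force: 79.7
time: 20.9
tool_pos: [516.1, 280.6, 24.3]
tcp_rot: [179.7, 0.4, 168.3]
ft_force: [10.8, 8.8, 1.2]
finger_gap: 15.8
grip_force: 79.7
time: 21.28
tool_pos: [515.2, 280.8, 24.3]
tcp_rot: [179.7, 0.4, 168.3]
ft_force: [10.2, 9.0, 0.3]
finger_gap: 16.1
grip_force: 79.7
time: 21.65
tool_pos: [514.3, 281.0, 24.3]
tcp_rot: [179.7, 0.4, 168.3]
ft_force: [11.2, 8.0, 0.3]
finger_gap: 15.7
grip_force: 79.7
[ 1.59427453 -1.87576858 -0.06211052] [11.20413129  7.95434872  0.33985946]
```

```bash
python3 -m handwheel '0 0 0 0.3 0 0.1 14;0 0 0 0.3 0 0.1 14;0 0 0 0.3 0 0.1 14'; python3 -m handwheel '0 0 0 0.2 0 0 14;0 0 0 0.2 0 0 14;0 0 0 0.2 0 0 14'; python3 -m handwheel '0 0 0 0.2 0 0 14;0 0 0 0.2 0 0 14;0 0 0 0.2 0 0 14'; python3 -c "
from h import *
print(r.sense()['wrist_torque'],r.sense()['ft_force'])"
```

```text
time: 22.02
tool_pos: [513.2, 281.3, 24.2]
tcp_rot: [179.7, 0.4, 168.3]
ft_force: [11.5, 8.4, 2.4]
finger_gap: 15.9
grip_force: 80.0
time: 22.4
tool_pos: [512.3, 281.4, 24.3]
tcp_rot: [179.7, 0.4, 168.3]
ft_force: [11.1, 9.1, 1.8]
finger_gap: 15.7
grip_force: 80.0
time: 22.78
tool_pos: [511.3, 281.6, 24.2]
tcp_rot: [179.7, 0.4, 168.3]
ft_force: [11.4, 7.6, 2.0]
finger_gap: 15.6
grip_force: 80.0
[ 1.43863927 -1.83342659 -0.0366814 ] [11.42430873  7.6377162   1.98285421]
```

```bash
python3 -m handwheel '0 0 0 0.2 0 0 14;0 0 0 0.2 0 0 14;0 0 0 0.2 0 0 14'; python3 -m handwheel '0 0 0 0.2 0 0 14;0 0 0 0.2 0 0 14;0 0 0 0.2 0 0 14'; python3 -m handwheel '0 0 0 0.2 0 0 14;0 0 0 0.2 0 0 14;0 0 0 0.2 0 0 14'; python3 -c "
from h import *
print(r.sense()['wrist_torque'],r.sense()['ft_force'])"
```

```text
time: 23.15
tool_pos: [510.3, 281.9, 24.2]
tcp_rot: [179.7, 0.4, 168.3]
ft_force: [11.5, 8.6, 3.1]
finger_gap: 15.8
grip_force: 80.0
time: 23.52
tool_pos: [510.0, 281.9, 24.2]
tcp_rot: [179.7, 0.5, 168.3]
ft_force: [14.1, 8.0, -0.3]
finger_gap: 16.1
grip_force: 79.7
time: 23.9
tool_pos: [509.9, 281.9, 24.3]
tcp_rot: [179.6, 0.6, 168.3]
ft_force: [19.3, 8.7, -4.1]
finger_gap: 15.6
grip_force: 79.1
[ 1.3095026  -3.08495885 -0.01166505] [19.33170796  8.68576573 -4.10458201]
```

To row units: 1 mm is 0.2, 0.5 mm is 0.1.

```bash
python3 -m handwheel '0.2 0.3 0 0 0 0.1 14;0.4 0.6 0 0 0 0.2 14;0.4 0.6 0 0 0 0.2 14;0.4 0.6 0 0 0 0.2 14'; python3 -c "
from h import *
print(r.sense()['wrist_torque'],r.sense()['ft_force'],r.sense()['tcp_rot'])"
```

```text
time: 24.4
tool_pos: [509.9, 282.0, 24.2]
tcp_rot: [-180.0, 0.0, 168.3]
ft_force: [14.6, 4.9, 5.4]
finger_gap: 15.8
grip_force: 80.4
[ 0.98058265 -2.52323837 -0.04673619] [14.63339037  4.92979139  5.44029918] [-1.79957158e+02  4.66630138e-04  1.68314713e+02]
```

```bash
P='from h import *
s=r.sense();print(s["wrist_torque"].round(3),s["tcp_rot"].round(3),s["tool_pos"].round(2))'
python3 -m handwheel '0.1 0.1 0 0.14 -0.3 0.06 14;0.1 0.1 0 0.14 -0.3 0.06 14;0.1 0.1 0 0.14 -0.3 0.06 14'; python3 -c "$P"
python3 -m handwheel '0 0 0.5 0 0 0 14;0 0 0.5 0 0 0 14;0 0 0.5 0 0 0 14'; python3 -c "$P"
python3 -m handwheel '0 0 -1 0 0 0 14;0 0 -1 0 0 0 14;0 0 -1 0 0 0 14';python3 -c "$P"
```

```text
time: 24.78
tool_pos: [509.9, 281.9, 24.2]
tcp_rot: [180.0, 0.0, 168.3]
ft_force: [17.9, 10.9, 0.6]
finger_gap: 16.0
grip_force: 79.8
[ 2.045 -3.173 -0.079] [1.79983e+02 7.00000e-03 1.68317e+02] [509.88 281.9   24.18]
time: 25.15
tool_pos: [509.9, 281.9, 24.2]
tcp_rot: [180.0, 0.0, 167.8]
ft_force: [19.7, 11.4, 0.9]
finger_gap: 15.9
grip_force: 79.8
[ 1.998 -3.28   0.357] [1.7999e+02 1.6000e-02 1.6785e+02] [509.9  281.91  24.2 ]
time: 25.52
tool_pos: [509.9, 281.9, 24.2]
tcp_rot: [180.0, 0.0, 168.8]
ft_force: [18.1, 11.3, 0.4]
finger_gap: 15.7
grip_force: 79.9
[ 1.974 -3.278 -0.443] [1.79976e+02 4.00000e-03 1.68787e+02] [509.88 281.93  24.2 ]
```

```bash
python3 -m handwheel '0 0 0.5 0 0 0.08 14;0 0 0.5 0 0 0.08 14;0 0 0.5 0 0 0.08 14;0 0 0.5 0 0 0.08 14'; python3 - <<'E'
from h import *
s=r.sense();print(s["wrist_torque"].round(3),s["tcp_rot"].round(3),s["ft_force"])
S={n:optics.snapshot(n)["pixels"] for n in("top","scene")}
cv2.imwrite("pics/fin.png",np.hstack([cv2.resize(S["top"][120:240,90:300],None,fx=2,fy=2,interpolation=cv2.INTER_CUBIC),cv2.resize(S["scene"][190:290,290:390],None,fx=3.5,fy=2.4,interpolation=cv2.INTER_CUBIC)]))
E
```

```text
time: 26.02
tool_pos: [509.9, 281.9, 24.2]
tcp_rot: [180.0, 0.0, 168.3]
ft_force: [16.1, 11.0, 4.5]
finger_gap: 15.7
grip_force: 80.3
[ 1.839 -2.932 -0.086] [1.79986e+02 5.00000e-03 1.68317e+02] [16.14804882 11.0113488   4.46837131]
```

View pics/fin.png

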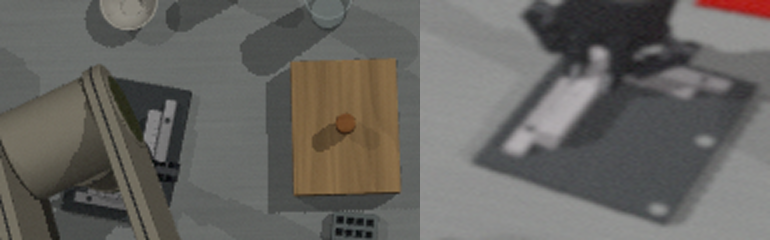

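The square sits flush along both fences (left half near (165,130), right half near (560,105)). The lid lies flat mid-bench at (345,125), and the beaker, dish and calculator are undisturbed. Handing in.

```bash
python3 -c "
from bench import workorder
print(workorder.hand_in())"
```

```text
the job is handed in; nothing more can be done
None
```

The job is handed in at about 26 s: the lid lies flat and right way up mid-bench, and the square is flat on the jig plate, still gripped and pressed into both fences; the verdict was not shown.

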